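# Change the batch in the sample dryer

### The job

Change the batch in the sample dryer: stand the dried, orange-capped canister from the tray on the middle of the cork mat, and stand every blue-capped canister upright in a pocket of its own in the tray; pull the red plunger to unlock the cover, slide the cover fully open, and slide the loaded tray in by its handle until it is fully home against the back stop. Then slide the cover fully shut so that the plunger drops back into its hole, and after that press the green start button. Leave the wrench, the beaker and the bottle alone.

Things in the scene. Friction and masses are not known exactly. Their poses are not given: they have to be found in the camera images.
- dryer: Sample dryer, a white bench box 112 mm tall, fixed. Its origin is on the bench under point mouth, same axes. The steel apron (12 mm thick, 160 mm wide, 265 mm long) before its opening carries on inside as the chamber floor, one level. Control block right of the opening: x 0 to 210, y -63 to -213 mm. Fixed chamber roof from x = 80 mm on: underside 88, top 100 mm above the floor.
- mouth (a point): Middle of the dryer opening's threshold, on the chamber floor, 12 mm above the bench. x points level into the chamber (the way the tray slides in), y left when looking in, z up. Opening 126 mm wide (y -63 to 63) between walls that start at x = 0; back stop at x = 200 mm. The first 80 mm inside are open on top once the cover is open.
- cover (a joint): Aluminium angle plate that covers the opening. Value in m: 0 shut, 0.137 fully open; it slides in the mouth's -y direction over the control block, with 2 to 4 N, stays where it is left and is locked at 0 until the plunger is pulled. From 0.130 on the opening is clear.
- cover_top (a point): Middle of the upper face of the cover's top plate (148 x 142 mm), 120.5 mm above the bench; at mouth x = 62 mm, y = 0 when shut; moves with the cover. The cover's front plate, 142 mm wide, hangs before the opening (outer face at mouth x = -12 mm) from there down to just over the apron.
- plunger (a joint): Spring index plunger on the cover. Value in m: how far the knob is pulled up, 0 to 0.016; 3 N at 0, 8 N at full travel. At 0 the pin is in the locking hole; from 0.011 on the cover is free. Let go away from shut, the pin rides on the rail (about 0.010) and the cover still slides; back at shut (within 2 mm) it drops into the hole by itself (under 0.003).
- plunger_knob (a point): Middle of the plunger's red knob, an upright cylinder 25 mm in diameter, 34 mm tall, centred on this point; 145 mm above the bench when not pulled (cover's top face 24 mm below). At mouth x = 105 mm, y = 0 when the cover is shut; moves with cover and plunger. It is pulled straight up.
- tray: Steel sample tray 185 x 112 mm (x, y), rim 33 mm tall, loose on the apron, to be slid, not carried; 0.35 kg. Origin: centre of its underside; x towards its leading end (which enters the dryer first), z up. Four square pockets 52 mm wide between 28 mm tall ribs: centres at x = 8.7 or 63.2 mm, y = -27 or 27 mm, floor 5 mm above the underside.
- tray_handle (a point): Middle of the tray's blue handle, a flat upright bar 12 mm thick (along x), 64 mm wide (y), 35 mm tall, on two posts near the tray's rear end; tray axes; 76.5 mm behind the tray's centre and 68 mm above its underside. With the tray fully home it is at mouth x = 31 mm, y = 0, z = 68 mm, in the part of the dryer that is open on top.
- start (a joint): Green start button of the dryer, 30 mm in diameter, spring-loaded, pressed downwards. Value in m: 0 out, 0.006 fully in (takes 5 N); counts as pressed beyond 0.004. It springs back.
- start_top (a point): Centre of the top face of the green start button, on top of the control block at mouth x = 168 mm, y = -105 mm; 134 mm above the bench.
- can0_mid (a point): Steel sample canister with a tall blue cap; this point is its centre, 37 mm above its underside, z up along its axis. Body 44 mm in diameter up to 36 mm, then tapering to 42 mm; cap 24 mm in diameter, from 42 to 74 mm above the underside (the place to grip). About 0.12 kg, standing on the bench. From two to four canisters are present; an absent one reads None.
- can1_mid (a point): Steel sample canister with a tall blue cap; this point is its centre, 37 mm above its underside, z up along its axis. Body 44 mm in diameter up to 36 mm, then tapering to 42 mm; cap 24 mm in diameter, from 42 to 74 mm above the underside (the place to grip). About 0.12 kg, standing on the bench. From two to four canisters are present; an absent one reads None.
- can2_mid (a point): Steel sample canister with a tall blue cap; this point is its centre, 37 mm above its underside, z up along its axis. Body 44 mm in diameter up to 36 mm, then tapering to 42 mm; cap 24 mm in diameter, from 42 to 74 mm above the underside (the place to grip). About 0.12 kg, standing on the bench. From two to four canisters are present; an absent one reads None.
- can3_mid (a point): Steel sample canister with a tall blue cap; this point is its centre, 37 mm above its underside, z up along its axis. Body 44 mm in diameter up to 36 mm, then tapering to 42 mm; cap 24 mm in diameter, from 42 to 74 mm above the underside (the place to grip). About 0.12 kg, standing on the bench. From two to four canisters are present; an absent one reads None.
- dry_mid (a point): Canister of the same size and shape as the others but with an orange cap: the sample already dried. It stands in one pocket of the tray. This point is its centre, 37 mm above its underside.
- mat: Round cork mat 104 mm in diameter, 5 mm thick, fixed on the bench beyond the dryer's back; origin at the centre of its underside.
- wrench: Wrench, about 180 mm long, lying on the bench; origin under it. Not part of the job.
- beaker: Open steel beaker, 76 mm in diameter, 110 mm tall; origin at the centre of its underside. Not part of the job.
- bottle: Glass bottle with a blue cap, 72 mm in diameter, 150 mm tall; origin at the centre of its underside. Not part of the job.
Things that resemble listed ones, but are neither listed nor needed, are in the scene too. What is shaped like the tray but yellow is not meant.

How it is judged:
On the way, in this order (a step that is already met when the one before it is completed fails the run):
1. the cover has been unlocked and slid fully open (value of joint cover above 0.126 m), for 0.2 s.
2. the tray is fully home with every canister upright in it, the cover still open (x of tray_handle in the frame of mouth between 0.022 and 0.04 m and y of tray_handle in the frame of mouth between -0.014 and 0.014 m and z of tray_handle in the frame of mouth between 0.058 and 0.078 m and x of can0_mid in the frame of tray_handle between 0.072 and 0.153 m and y of can0_mid in the frame of tray_handle between -0.042 and 0.042 m and z of can0_mid in the frame of tray_handle between -0.036 and -0.016 m and angle between each of can0_mid, can1_mid, can2_mid, can3_mid's own z axis and vertical below 0.15 rad and x of can1_mid in the frame of tray_handle between 0.072 and 0.153 m and y of can1_mid in the frame of tray_handle between -0.042 and 0.042 m and z of can1_mid in the frame of tray_handle between -0.036 and -0.016 m and x of can2_mid in the frame of tray_handle between 0.072 and 0.153 m and y of can2_mid in the frame of tray_handle between -0.042 and 0.042 m and z of can2_mid in the frame of tray_handle between -0.036 and -0.016 m and x of can3_mid in the frame of tray_handle between 0.072 and 0.153 m and y of can3_mid in the frame of tray_handle between -0.042 and 0.042 m and z of can3_mid in the frame of tray_handle between -0.036 and -0.016 m and value of joint cover above 0.1 m), for 0.2 s.
3. the cover is shut and the plunger has dropped into its hole (value of joint cover below 0.005 m and value of joint plunger below 0.003 m and x of tray_handle in the frame of mouth between 0.022 and 0.04 m and y of tray_handle in the frame of mouth between -0.014 and 0.014 m and z of tray_handle in the frame of mouth between 0.058 and 0.078 m), for 0.2 s.
4. the start button is pressed (value of joint start above 0.004 m), for 0.05 s.
At the end, for the whole second after the job is handed in: All canisters upright (0.15 rad): the blue-capped ones in tray pockets, the orange-capped one on the mat within 35 mm of its middle; tray handle within 9 mm of its home place; cover shut within 5 mm, plunger down within 3 mm; start button, pressed after that, out again (all of step 3 and horizontal distance between dry_mid and mat below 0.035 m and angle between each of dry_mid, can0_mid, can1_mid, can2_mid, can3_mid's own z axis and vertical below 0.15 rad and height (world z) of dry_mid between 0.037 and 0.049 m and x of can0_mid in the frame of tray_handle between 0.072 and 0.153 m and y of can0_mid in the frame of tray_handle between -0.042 and 0.042 m and z of can0_mid in the frame of tray_handle between -0.036 and -0.016 m and x of can1_mid in the frame of tray_handle between 0.072 and 0.153 m and y of can1_mid in the frame of tray_handle between -0.042 and 0.042 m and z of can1_mid in the frame of tray_handle between -0.036 and -0.016 m and x of can2_mid in the frame of tray_handle between 0.072 and 0.153 m and y of can2_mid in the frame of tray_handle between -0.042 and 0.042 m and z of can2_mid in the frame of tray_handle between -0.036 and -0.016 m and x of can3_mid in the frame of tray_handle between 0.072 and 0.153 m and y of can3_mid in the frame of tray_handle between -0.042 and 0.042 m and z of can3_mid in the frame of tray_handle between -0.036 and -0.016 m and value of joint start below 0.002 m); the robot touches nothing.
It fails at once if the wrench is moved more than 40 mm (distance of wrench from where it was at the start of the episode above 0.04 m).
It fails at once if the beaker is moved more than 40 mm (distance of beaker from where it was at the start of the episode above 0.04 m).
It fails at once if the bottle is moved more than 40 mm (distance of bottle from where it was at the start of the episode above 0.04 m).
Of can0, can1, can2, can3 only 2 to 4 are there at a start; the rules pass over those that are not, and their reading is None.
At some moment in a run one of can0, can1, can2, can3 may be knocked a few centimetres aside while the robot is not near it.
It also fails if it takes over 210 s, if anything falls off the work surface, if the arm or the gripper's body presses on something with over 40 N, if the wrist force passes 120 N, or if a joint passes its speed limit or range.

### The arm

A 6-joint arm with a two-finger parallel gripper is mounted at the origin on the work surface. World frame = base frame: x ahead of the robot, y to its left, z up, the work surface at z = 0. Lengths are in m, angles in rad, forces in N, time in s.
With the tool pointing down it reaches from about 0.35 to 0.725 m from the base axis. Payload 4.3 kg.
Tool frame: the origin (TCP) lies where the fingers leave the gripper's body, on its centre line; the fingertips stand 73 mm ahead of it and the grasp point (between the pads) lies 54 mm ahead of it; z points along the fingers, y is the direction in which the jaws open and shut (so a half turn about z gives the same grasp; the last joint's range is limited). The gripper opens to 85 mm and grips with 20 to 120 N. Pads are 22 mm wide; open, the fingers measure 114 mm over their backs; the gripper's body (76 mm by 85 mm) begins 54 mm behind the grasp point. The pads swing forward as they close: fully open they stand 13 mm farther back than shut.
Start: joints at [-1.257, 0.377, 0.081, 1.274, 0, 1.46], TCP at [0.236, -0.524, 0.304] pointing down, gripper open.
Joint ranges: [-2.72, 2.72], [-0.84, 1.66], [-1.02, 1.22], [-1.77, 2.12], [-1.37, 1.28], [-3.14, 3.14]. Speed limits (rad/s): [2.57, 2.57, 3.14, 3.14, 3.14, 3.14].

### API

Orientations are given as a rotation vector (axis times angle).
In Python, from cell import reach, movel, move_j, release, close_gripper, dwell, solve_ik, sense, read_camera, Unreachable, hand_in gives the robot as it stands. Calls block until the motion is done:
- reach(position, orientation): joint-space move of the TCP to a pose.
- movel(position, feed=0.15, frame=None, contact_N=None): straight line of the TCP; frame=None keeps the orientation; feed is the mean speed in m/s. With contact_N (N) it stops when the force on the tool has changed by that much, and returns True; else False.
- move_j(angles): joint-space move.
- release() and close_gripper(squeeze=None): open the fingers fully, or close them until they stop; squeeze is the grip in N (None keeps the last).
- dwell(seconds).
- solve_ik(position, orientation): joint angles nearest the present ones, or None.
- sense(): the state.
- read_camera(name): name is "scene" or "top"; returns a dict with "pixels" (384x512x3 uint8, red, green, blue), "fx", "fy", "cx", "cy" (pixels), "k1" (the pictures are not rectified: a ray, as slopes to the right and down, at radius r is drawn at 1 + k1 r^2 times it, then the intrinsics apply), "origin" and "orientation" of the camera in the world. Camera axes: x right, y up, looking along -z (the intrinsics and any distortion apply to the point x, -y, -z); pixel columns grow to the right and rows downward; lengths in m; the calibration is good to about 2 mm. A picture is of the moment at which its call begins. There is no depth.
A pose or a line that the arm cannot do raises Unreachable and nothing moves.
- hand_in(): hands the job in, once; it reports no verdict.
The state is a dict: "t": time; "q": joint angles; "joint_vel": joint speeds; "joint_efforts": joint torques, N m; "eef_pos": TCP position; "ee_rot": TCP orientation; "ft_force": force on the tool from outside, world axes, zero at the start; "wrist_torque": the same for the moment, N m; "finger_gap": opening from 0.0 (shut) to 1.0 (fully open).
Only numpy, scipy, OpenCV 4.12 (cv2) and the standard library are available. Lean on these libraries where they do the work, as an engineer would, in place of code of your own. Each camera call takes 0.05 s, during which the arm holds its last target.

## Working session

There is one attempt and no reset: what is moved stays moved. The work goes in short steps, each a Python script; the robot and the scene stay as the last script left them, time stands still between calls to the robot, and variables do not carry over. Pictures are saved under pics/ and viewed, and the job is handed in when it is done.

```bash
ls; mkdir -p pics
python3 - <<'E'
from cell import *
import cv2
for n in ("scene","top"):
    c=read_camera(n); cv2.imwrite(f"pics/{n}0.png",cv2.resize(c["pixels"][:,:,::-1],(800,600),interpolation=cv2.INTER_CUBIC))
    print(n,{k:v for k,v in c.items() if k!="pixels"})
print(sense())
E
```

```text
pics
scene {'fx': 377.1640889356955, 'fy': 377.1640889356955, 'cx': 255.19320705653598, 'cy': 192.7439068669197, 'k1': 0.03134987674041425, 'origin': array([ 0.76328238, -0.52476852,  1.03118648]), 'orientation': array([0.52320807, 0.13002704, 0.49105936])}
top {'fx': 458.95227043758166, 'fy': 458.95227043758166, 'cx': 253.14796374126843, 'cy': 196.90801443499916, 'k1': 0.03791599625251184, 'origin': array([ 0.22233902, -0.02671721,  1.37334   ]), 'orientation': array([ 0.16064852, -0.17838195, -1.67412092])}
{'t': 0.1, 'q': array([-1.25731091e+00,  3.77988346e-01,  7.97481849e-02,  1.27440452e+00,
        3.62506107e-06,  1.46050543e+00]), 'joint_vel': array([ 0.00046223, -0.00216354,  0.00386818,  0.00080273,  0.00063011,
        0.00165694]), 'joint_efforts': array([ 6.57165983e-04, -4.64695001e+01,  2.70581692e+01,  1.20075338e-02,
       -1.62821470e-04, -6.59186284e-06]), 'eef_pos': array([ 0.23631061, -0.52368865,  0.30305075]), 'ee_rot': array([-3.06953465e+00, -6.60309619e-01,  2.88634861e-04]), 'ft_force': array([-0.24209317, -0.31088836, -0.27935634]), 'wrist_torque': array([0.00948995, 0.00678302, 0.01620965]), 'finger_gap': 1.000391762720599}
```

View pics/scene0.png

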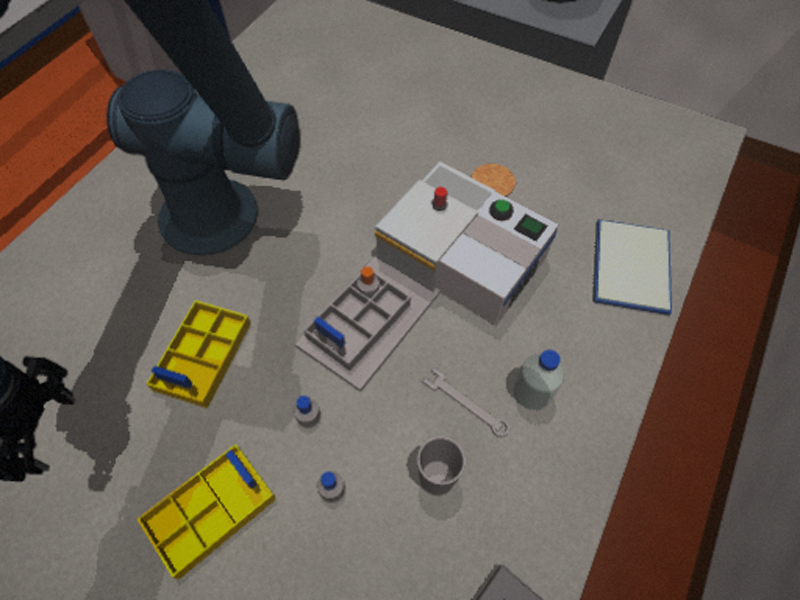

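View pics/top0.png

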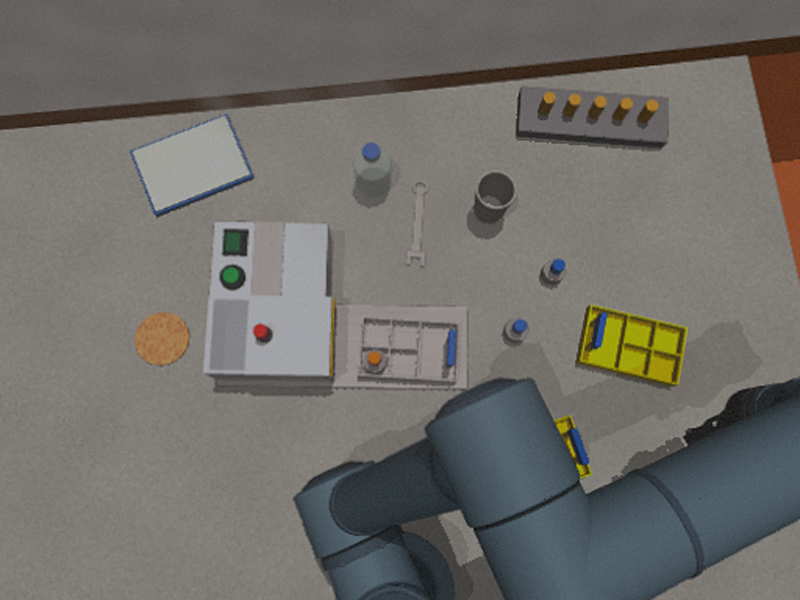

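```bash
cat > h.py <<'E'
from cell import *
import cv2, numpy as np
from scipy.spatial.transform import Rotation as R
def ray(c,uv):
    K=np.array([[c["fx"],0,c["cx"]],[0,c["fy"],c["cy"]],[0,0,1]])
    p=cv2.undistortPoints(np.array([[uv]],float),K,np.array([c["k1"],0,0,0.]))[0,0]
    d=R.from_rotvec(c["orientation"]).apply([p[0],-p[1],-1]); return np.array(c["origin"]),d/np.linalg.norm(d)
def onz(c,uv,z):
    o,d=ray(c,uv); return o+d*(z-o[2])/d[2]
def proj(c,P):
    K=np.array([[c["fx"],0,c["cx"]],[0,c["fy"],c["cy"]],[0,0,1]])
    p=R.from_rotvec(c["orientation"]).inv().apply(np.array(P)-c["origin"]); p=p*[1,-1,-1]
    return cv2.projectPoints(p.reshape(1,1,3),np.zeros(3),np.zeros(3),K,np.array([c["k1"],0,0,0.]))[0].ravel()
def tri(c1,u1,c2,u2):
    o1,d1=ray(c1,u1);o2,d2=ray(c2,u2)
    s=np.linalg.lstsq(np.stack([d1,-d2],1),o2-o1,rcond=None)[0]
    a,b=o1+s[0]*d1,o2+s[1]*d2; return (a+b)/2,np.linalg.norm(a-b)
RNG={"blue":((105,120,50),(128,255,255)),"orange":((6,150,120),(16,255,255)),"red":((172,150,80),(180,255,255)),"red2":((0,150,80),(4,255,255)),"green":((50,120,40),(85,255,255)),"yellow":((22,150,80),(32,255,255))}
def blobs(c,col,amin=12):
    hsv=cv2.cvtColor(c["pixels"],cv2.COLOR_RGB2HSV)
    m=cv2.inRange(hsv,*[np.array(x) for x in RNG[col]])
    if col=="red": m|=cv2.inRange(hsv,*[np.array(x) for x in RNG["red2"]])
    n,_,st,ce=cv2.connectedComponentsWithStats(m)
    return [(ce[i].round(1),st[i].tolist()) for i in range(1,n) if st[i,4]>=amin]
def save(c,name,box=None,s=None):
    im=c["pixels"][:,:,::-1]
    if box: x0,y0,x1,y1=box; im=im[y0:y1,x0:x1]
    k=min(800/im.shape[1],600/im.shape[0]); cv2.imwrite("pics/"+name,cv2.resize(im,None,fx=k,fy=k,interpolation=cv2.INTER_CUBIC))
E
python3 - <<'E'
from h import *
for n in ("scene","top"):
    c=read_camera(n)
    for k in ("blue","orange","red","green"):
        print(n,k); [print("   ",*b) for b in blobs(c,k)]
    save(c,n+"_crop1.png",(180,90,370,240) if n=="scene" else (120,130,310,260))
    save(c,n+"_crop2.png",(60,180,250,340) if n=="scene" else (290,130,460,260))
E
```

```text
scene blue
    [24.4 23.5] [0, 4, 51, 40, 172]
    [396.4 186.4] [381, 151, 49, 50, 123]
    [210.4 211. ] [201, 203, 19, 19, 115]
    [351.6 229.7] [346, 224, 12, 13, 121]
    [108.8 240.5] [97, 235, 26, 13, 143]
    [194.  258.3] [190, 254, 9, 11, 69]
    [153.1 299. ] [145, 289, 17, 22, 109]
    [209.9 306.9] [206, 302, 9, 11, 75]
scene orange
    [28.  56.4] [0, 21, 63, 73, 1589]
    [34.8 92.6] [0, 47, 75, 93, 2392]
    [ 35.2 124.4] [0, 90, 74, 71, 585]
    [234.6 173.5] [231, 171, 8, 6, 37]
scene red
    [281.9 122.7] [279, 120, 7, 7, 37]
scene green
    [321.1 131.2] [317, 128, 9, 7, 51]
    [342.1 144.8] [340, 143, 5, 5, 12]
top blue
    [235.4  96.7] [233, 92, 8, 9, 34]
    [128.6 124.7] [98, 111, 64, 26, 91]
    [357.2 169.4] [353, 166, 9, 8, 48]
    [384.1 210.8] [380, 200, 8, 23, 88]
    [332.5 208. ] [329, 205, 8, 7, 44]
    [288.7 222. ] [287, 211, 5, 23, 88]
    [370.7 285.5] [365, 275, 12, 22, 95]
top orange
    [505.6 127.7] [495, 102, 17, 74, 672]
    [239.1 228.6] [236, 225, 7, 8, 45]
top red
    [166.3 211.6] [163, 208, 8, 8, 57]
top green
    [151.  151.7] [150, 149, 3, 6, 12]
    [147.3 175.7] [143, 171, 10, 10, 79]
```

View pics/scene_crop1.png

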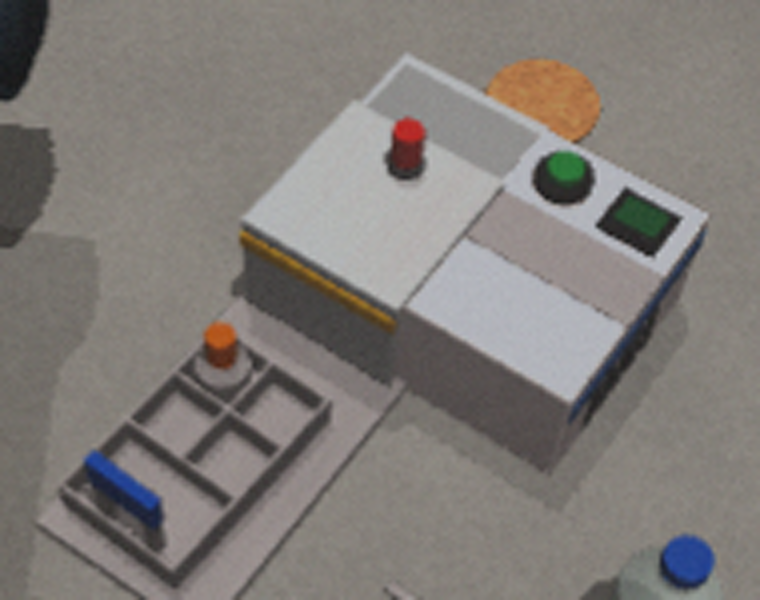

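View pics/top_crop1.png

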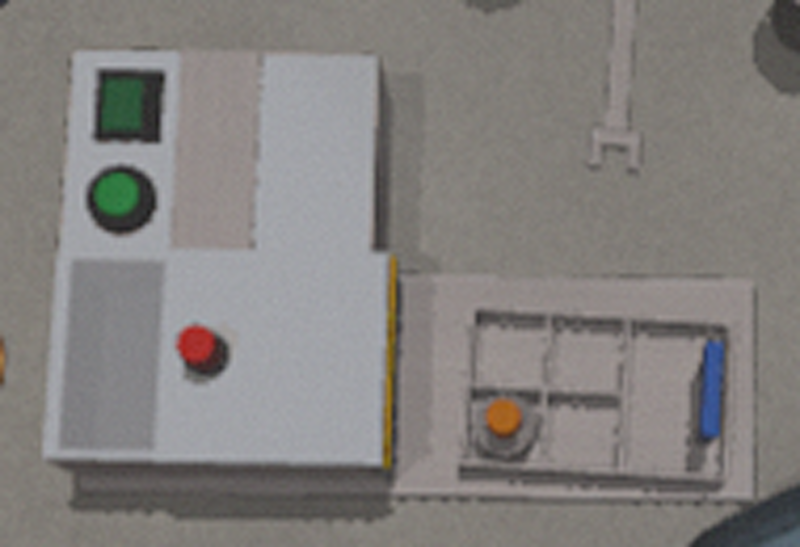

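View pics/top_crop2.png

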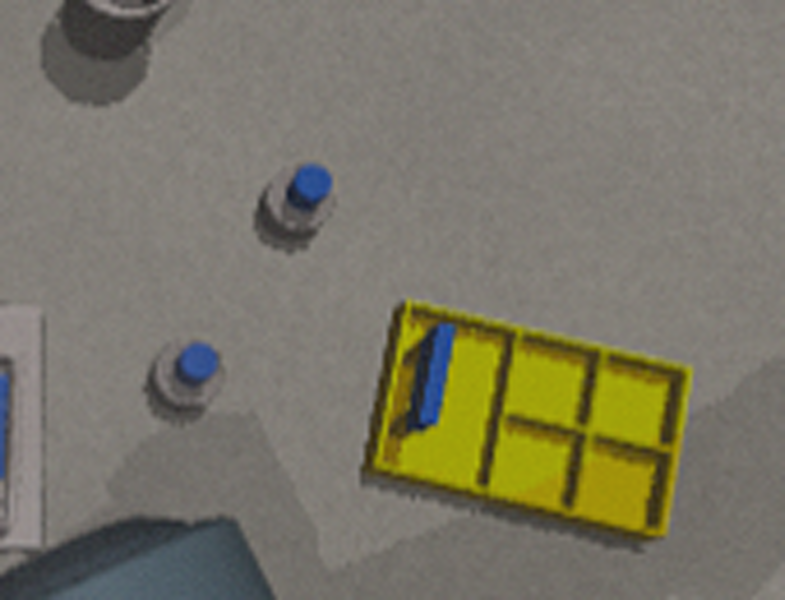

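Run:
```python
from h import *
s=read_camera("scene");t=read_camera("top")
P={"canA":((194,258.3),(332.5,208)),"canB":((209.9,306.9),(357.2,169.4)),"dry":((234.6,173.5),(239.1,228.6)),"knob":((281.9,122.7),(166.3,211.6)),"btn":((321.1,131.2),(147.3,175.7)),"handle":((210.4,211),(288.7,222)),"bottle":((351.6,229.7),(235.4,96.7)),
"yh":((153.1,299),(384.1,210.8))}
for k,(a,b) in P.items():
    p,e=tri(s,a,t,b); print(k,p.round(4),round(e,4))
# mat via hue: wide
for n,c in(("scene",s),("top",t)):
    hsv=cv2.cvtColor(c["pixels"],cv2.COLOR_RGB2HSV)
    m=cv2.inRange(hsv,np.array((7,70,90)),np.array((20,220,255)))
    nn,_,st,ce=cv2.connectedComponentsWithStats(m)
    for i in range(1,nn):
        if 100<st[i,4]<1500: print(n,ce[i],st[i],onz(c,ce[i],.005).round(4))
# apron & cover corners, top view crop scale 800/190
sc=800/190
for nm,uv,z in [("cov front L",(392,256),.1205),("cov front R",(385,466),.1205),("apron far",(755,281),.012),("apron near",(755,499),.012),
   ("blk fr",(378,56),.112)]:
    px=(120+uv[0]/sc-.5,130+uv[1]/sc-.5); print(nm,onz(t,px,z).round(4))
for nm,uv,z in [("h1",(719,342),.0975),("h2",(711,438),.0975)]:
    px=(120+uv[0]/sc-.5,130+uv[1]/sc-.5); print(nm,onz(t,px,z).round(4))
```

```text
canA [ 0.4459 -0.2819  0.0639] 0.0008
canB [ 0.5525 -0.3705  0.0653] 0.0012
dry [ 0.4123 -0.0066  0.0888] 0.0012
knob [0.4699 0.1822 0.1581] 0.0022
btn [0.582  0.2315 0.1321] 0.0007
handle [ 0.4159 -0.1481  0.087 ] 0.0014
bottle [ 0.786  -0.0374  0.1395] 0.0016
yh [ 0.4197 -0.4242  0.0768] 0.0016
scene [ 35.02676056 124.57042254] [  0  90  74  71 710] [-0.3287 -0.1203  0.005 ]
scene [316.84020619 113.47938144] [301 105  29  21 388] [0.5101 0.4066 0.005 ]
top [103.23794212 216.3965702 ] [ 86 200  35  34 933] [0.5064 0.3968 0.005 ]
cov front L [0.5229 0.055  0.1205]
cov front R [0.3839 0.0723 0.1205]
apron far [ 0.5017 -0.1962  0.012 ]
apron near [ 0.3461 -0.1756  0.012 ]
blk fr [0.6659 0.0522 0.112 ]
h1 [ 0.4453 -0.1561  0.0975]
h2 [ 0.3816 -0.1426  0.0975]
```

Choices. Blue caps: canisters at scene (194,258) and (210,307), not the bottle (352,230) or the yellow trays' handles (109,240), (153,299). Orange: cap at scene (235,173), not the orange pins in the rack at top (351..417,65). Green: round button at scene (321,131), not the display (342,145). Tray: the grey one with its handle at scene (210,211). The crops confirm these. I start with the dried canister.

```bash
cat >> h.py <<'E'
YAW=np.deg2rad(82.8); M=np.array([.4568,.0780]); X=np.array([np.cos(YAW),np.sin(YAW)]); Y=np.array([-X[1],X[0]])
def w(mx,my): return M+mx*X+my*Y
def inm(p): d=np.array(p[:2])-M; return np.array([d@X,d@Y])
def down(phi):
    z=np.array([0,0,-1.]);y=np.array([np.cos(phi),np.sin(phi),0]);return R.from_matrix(np.stack([np.cross(y,z),y,z],1)).as_rotvec()
def best(p,phi):
    q0=sense()["q"];o=[]
    for f in (phi,phi+np.pi):
        r=down(f);q=solve_ik(p,r)
        if q is not None: o.append((np.abs(np.array(q)-q0).max(),r))
    return min(o,key=lambda a:a[0])[1] if o else None
def go(p,phi):
    r=best(p,phi)
    if r is None: raise SystemExit(f"no ik {p}")
    reach(p,r); return r
def st(): 
    s=sense(); print("t %.1f"%s["t"],s["eef_pos"].round(4),"F",s["ft_force"].round(1),"gap",round(s["finger_gap"],3))
MAT=np.array([.5064,.3968])
E
python3 - <<'E'
from h import *
for nm,p,z in [("dry",[.4123,-.0066],.3),("dry",[.4123,-.0066],.135),("mat",MAT,.3),("mat",MAT,.123),("mid",w(.105,0),.3),("h",[.415,-.148],.2),("btn",[.582,.2315],.2),("canB",[.5525,-.3705],.2),("canB",[.5525,-.3705],.118),("ko",w(.105,-.137),.22)]:
    for phi in (YAW,YAW-np.pi/2): 
        r=best([*p,z],phi); print(nm,z,round(phi,2),None if r is None else solve_ik([*p,z],r).round(2))
E
```

```text
dry 0.3 1.45 [-0.17  0.05 -0.34  1.18  0.   -0.04]
dry 0.3 -0.13 [-0.17  0.05 -0.34  1.18 -0.    1.53]
dry 0.135 1.45 [-0.17  0.2  -0.64  0.73  0.   -0.04]
dry 0.135 -0.13 [-0.17  0.2  -0.64  0.73 -0.    1.53]
mat 0.3 1.45 [0.57 0.53 0.3  1.35 0.   0.69]
mat 0.3 -0.13 [ 0.57  0.53  0.3   1.35 -0.    2.26]
mat 0.123 1.45 [ 0.57  0.62 -0.01  0.94  0.    0.69]
mat 0.123 -0.13 [ 0.57  0.62 -0.01  0.94 -0.    2.26]
mid 0.3 1.45 [ 0.24  0.23 -0.13  1.21  0.    0.37]
mid 0.3 -0.13 [ 0.24  0.23 -0.13  1.21 -0.    1.94]
h 0.2 1.45 [-0.49  0.17 -0.47  0.92  0.    2.78]
h 0.2 -0.13 [-0.49  0.17 -0.47  0.92  0.    1.21]
btn 0.2 1.45 [0.28 0.53 0.04 1.09 0.   0.4 ]
btn 0.2 -0.13 [ 0.28  0.53  0.04  1.09 -0.    1.97]
canB 0.2 1.45 [-0.69  0.6   0.18  1.14  0.    2.58]
canB 0.2 -0.13 [-0.69  0.6   0.18  1.14  0.    1.01]
canB 0.118 1.45 [-0.69  0.66  0.05  0.96  0.    2.58]
canB 0.118 -0.13 [-0.69  0.66  0.05  0.96  0.    1.01]
ko 0.22 1.45 [0.16 0.52 0.08 1.13 0.   0.29]
ko 0.22 -0.13 [ 0.16  0.52  0.08  1.13 -0.    1.86]
```

Run:
```python
from h import *
p=[.4123,-.0066]
go([*p,.28],YAW)
s=read_camera("scene"); save(s,"s1.png"); print(blobs(s,"blue"))
print(movel([*p,.135],feed=.15,contact_N=8)); st()
close_gripper(40); st()
movel([*p,.305],feed=.12); st()
```

```text
[(array([24.6, 23.4]), [0, 4, 51, 39, 175]), (array([396.1, 186. ]), [381, 150, 49, 51, 121]), (array([210.4, 211.4]), [201, 203, 19, 19, 128]), (array([351.7, 229.8]), [346, 224, 12, 13, 120]), (array([108.8, 240.4]), [97, 235, 26, 13, 144]), (array([194. , 258.4]), [190, 254, 9, 11, 70]), (array([153.2, 299.2]), [145, 289, 18, 22, 111]), (array([209.8, 306.8]), [206, 302, 9, 11, 74])]
False
t 3.4 [ 0.4129 -0.0068  0.1357] F [-0.3  0.  -0. ] gap 0.998
t 4.0 [ 0.4125 -0.0066  0.1352] F [-0.6 -0.1  1.7] gap 0.265
t 5.6 [ 0.4119 -0.0065  0.3043] F [-0.2 -0.2 -1.9] gap 0.265
```

View pics/s1.png

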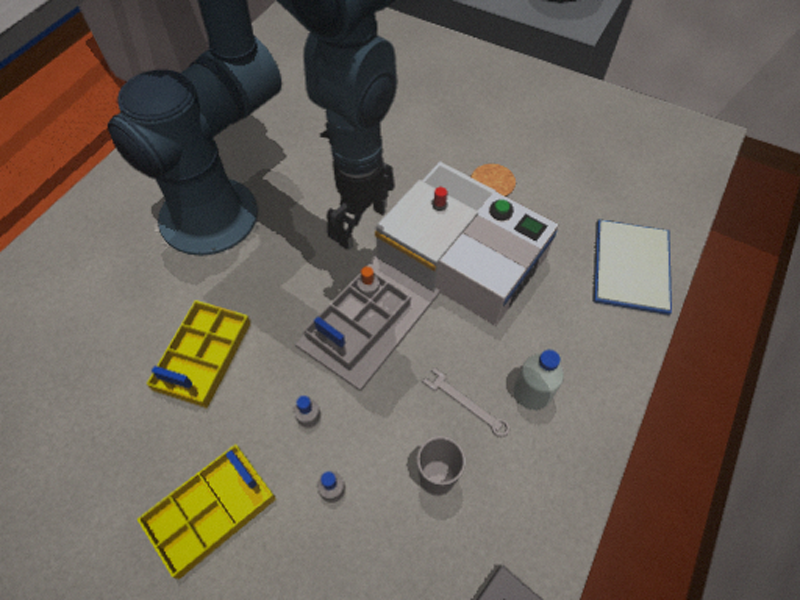

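The picture shows two blue canisters in total, at (305,408) and (330,485) in the enlarged scene view. The orange one is now gripped and lifted, so I carry it to the mat.

Run:
```python
from h import *
movel([*w(.105,0),.31],feed=.25)
movel([*MAT,.28],feed=.25)
print(movel([*MAT,.14],feed=.15)); st()
print(movel([*MAT,.121],feed=.04,contact_N=5)); st()
release(); movel([*MAT,.25],feed=.2); st()
go([.415,-.148,.28],YAW)
s=read_camera("scene"); save(s,"s2.png",(180,80,370,240)); t=read_camera("top"); save(t,"t2.png",(60,110,310,290))
for n,c in(("s",s),("t",t)):
  for k in("blue","orange"): print(n,k,[(b[0].tolist(),b[1][4]) for b in blobs(c,k)])
```

```text
False
t 8.7 [0.5071 0.3971 0.1412] F [ 0.6  0.1 -0.7] gap 0.265
True
t 9.1 [0.5065 0.3965 0.1229] F [-0.4 -1.1  4.8] gap 0.267
t 10.5 [0.506  0.3965 0.2489] F [-0.3 -0.2 -0.2] gap 1.0
s blue [([24.1, 23.8], 181), ([396.1, 185.6], 118), ([210.5, 211.6], 140), ([351.6, 229.7], 119), ([108.7, 240.4], 145), ([194.1, 258.5], 73), ([153.2, 299.1], 110), ([209.8, 306.8], 77)]
s orange [([32.6, 77.2], 4666), ([35.5, 124.0], 602), ([318.1, 100.0], 26)]
t blue [([236.7, 96.4], 43), ([128.4, 124.9], 95), ([357.2, 169.5], 51), ([384.1, 210.6], 86), ([334.1, 208.5], 22), ([370.8, 285.3], 91)]
t orange [([505.6, 127.7], 671), ([94.7, 211.8], 54)]
```

View pics/s2.png

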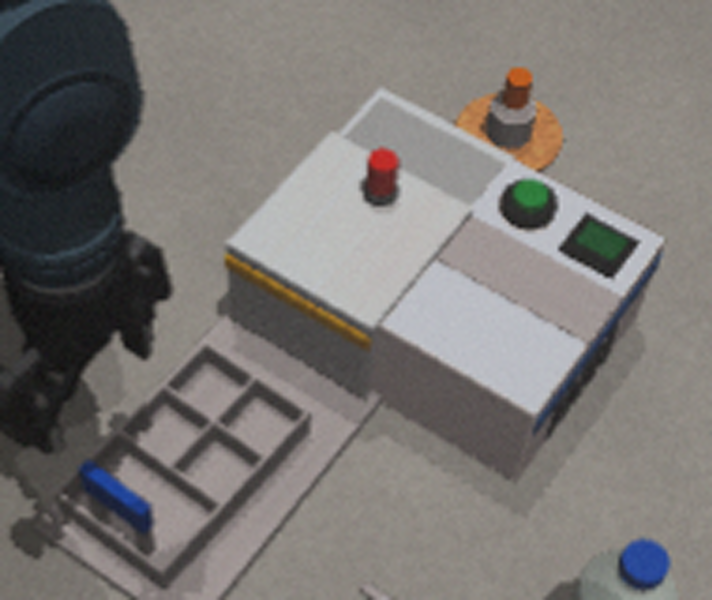

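View pics/t2.png

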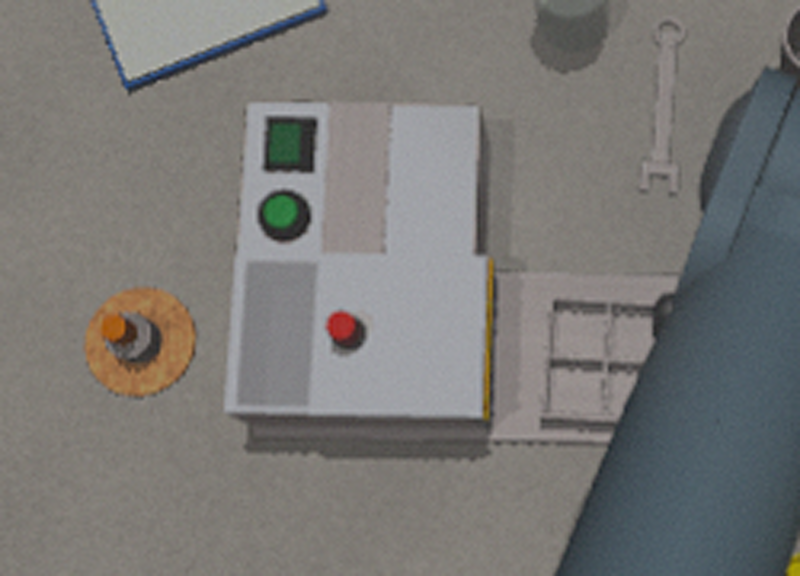

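Run:
```python
from h import *
p=[.4150,-.1485]
r=go([*p,.2],np.deg2rad(80))
print(movel([*p,.136],feed=.1,contact_N=6)); st()
close_gripper(30); st()
q=w(-.226,0); r2=best([*q,.136],YAW)
movel([*q,.136],feed=.04,frame=r2); st()
print(R.from_rotvec(sense()["ee_rot"]).as_matrix()[:,1])
release(); movel([*q,.25],feed=.15); st()
go([.30,.25,.35],YAW)
s=read_camera("scene"); save(s,"s3.png",(120,120,310,290)); t=read_camera("top"); save(t,"t3.png",(200,130,400,280))
for n,c in(("s",s),("t",t)):
  for k in("blue",): print(n,k,[(b[0].tolist(),b[1]) for b in blobs(c,k)])
```

```text
False
t 13.8 [ 0.4158 -0.1489  0.1369] F [0.3 0.3 0.6] gap 1.001
t 14.5 [ 0.4151 -0.1484  0.1361] F [0.  1.2 1.9] gap 0.134
t 15.0 [ 0.4289 -0.1464  0.1361] F [-1.1 -0.5  2.8] gap 0.14
[ 1.25278729e-01  9.92121521e-01 -3.56205588e-04]
t 16.6 [ 0.428  -0.146   0.2492] F [-0.1 -0.6  0.5] gap 1.0
s blue [([37.6, 13.9], [29, 6, 18, 17, 48]), ([13.9, 31.1], [0, 21, 28, 21, 65]), ([396.0, 185.7], [381, 150, 49, 50, 123]), ([215.0, 212.2], [206, 205, 19, 17, 108]), ([351.7, 229.7], [346, 224, 12, 13, 119]), ([108.6, 240.4], [97, 235, 24, 13, 140]), ([194.0, 258.2], [190, 254, 9, 11, 67]), ([152.9, 298.9], [145, 289, 17, 22, 107]), ([209.7, 306.7], [206, 302, 9, 11, 73])]
t blue [([234.9, 97.0], [233, 93, 6, 8, 28]), ([127.7, 125.1], [98, 111, 64, 27, 95]), ([357.3, 169.3], [354, 166, 8, 8, 47]), ([384.1, 210.7], [381, 200, 7, 23, 86]), ([332.5, 208.0], [329, 205, 8, 7, 44]), ([287.4, 217.2], [285, 207, 5, 22, 88]), ([370.9, 285.4], [366, 275, 11, 22, 91])]
```

View pics/t3.png

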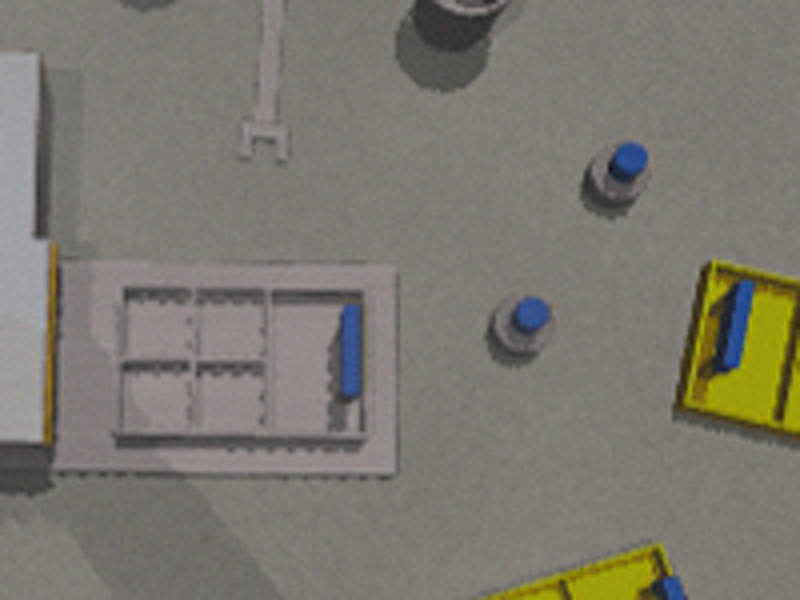

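View pics/s3.png

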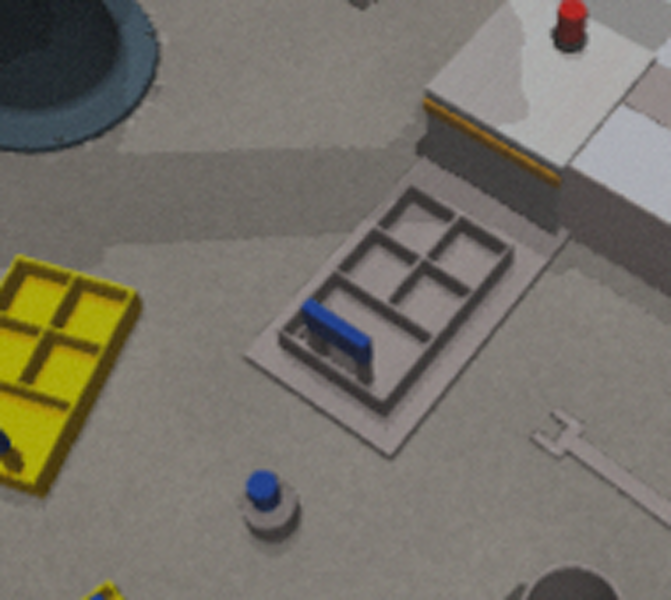

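Run:
```python
from h import *
s=read_camera("scene");t=read_camera("top")
p,e=tri(s,(215,212.2),t,(287.4,217.2)); print("handle",p,e,inm(p))
f=lambda u,v,z:inm(onz(t,(200+u/4-.5,130+v/4-.5),z)).round(4)
print("rimTR",f(365,291,.045),"rimBR",f(366,438,.045),"TL",f(123,289,.045),"BL",f(116,437,.045))
print("ribcross",f(194,361,.040),"rib2",f(268,361,.04))
k=671/190
g=lambda u,v,z:inm(onz(s,(120+u/k-.5,120+v/k-.5),z)).round(4)
print("scene rims: left",g(412,187,.045),g(514,248,.045),g(387,412,.045),g(279,342,.045)); print("cross",g(423,262,.04), g(343,275,.04))
print("apron",g(391,456,.012),g(246,356,.012), "t",f(397,263,.012),f(397,475,.012))
```

```text
handle [ 0.4297595  -0.14593737  0.08873434] 0.0016891365471243466 [-0.22556063 -0.00123952]
rimTR [-0.2393 -0.0531] rimBR [-0.2398  0.0557] TL [-0.0606 -0.0519] BL [-0.0584  0.0578]
ribcross [-0.1139  0.0003] rib2 [-0.1683 -0.0005]
scene rims: left [-0.0611  0.0509] [-0.0594 -0.0587] [-0.2454 -0.0649] [-0.2483  0.0461]
cross [-0.1146 -0.0018] [-0.1653  0.0458]
apron [-0.2638 -0.0811] [-0.2646  0.0744] t [-0.2663 -0.082 ] [-0.2653  0.0787]
```

```bash
cat > pick.py <<'E'
from h import *
import sys
def find(near):
    s=read_camera("scene");t=read_camera("top");out=[]
    for a in blobs(s,"blue",30):
        for b in blobs(t,"blue",25):
            p,e=tri(s,a[0],t,b[0])
            if e<.004 and .05<p[2]<.08 and a[1][4]<100 and b[1][4]<70: out.append(p)
    print("cands",[o.round(4).tolist() for o in out])
    if not out: return None
    p=min(out,key=lambda o:np.linalg.norm(o[:2]-near)); return p[:2]
def pick(near,pocket):
    p=find(near)
    if p is None or np.linalg.norm(p-near)>.15: raise SystemExit("not found")
    go([*p,.22],YAW); 
    if movel([*p,.118],feed=.12,contact_N=8): st(); raise SystemExit("contact")
    close_gripper(20); st(); release(); movel([*p,.135],feed=.1)
    r=best([*p,.135],YAW-np.pi/2); reach([*p,.135],r); movel([*p,.118],feed=.1)
    close_gripper(40); st(); movel([*p,.24],feed=.15); st()
    q=w(*pocket); go([*q,.24],YAW-np.pi/2); movel([*q,.165],feed=.12); dwell(.2); st()
    print("contact",movel([*q,.131],feed=.03,contact_N=5)); st()
E
python3 - <<'E'
from pick import *
go([.35,-.05,.30],YAW-np.pi/2) if False else None
pick(np.array([.4459,-.2819]),(-.1408,.0262))
s=read_camera("scene"); save(s,"s4.png",(150,120,310,270))
E
```

```text
cands [[0.4458, -0.2818, 0.0643], [0.5523, -0.3706, 0.066]]
t 22.1 [ 0.4459 -0.2819  0.1183] F [-1.4  0.6  2.8] gap 0.28
t 25.3 [ 0.4461 -0.2819  0.1183] F [0.4 0.3 2.4] gap 0.266
t 26.3 [ 0.4453 -0.2814  0.2389] F [-0.3 -0.5 -1.7] gap 0.268
t 28.2 [ 0.4139 -0.0587  0.1658] F [ 0.5 -0.6 -1.6] gap 0.266
contact True
t 29.1 [ 0.4133 -0.0584  0.135 ] F [1.3 0.  1.4] gap 0.267
```

View pics/s4.png

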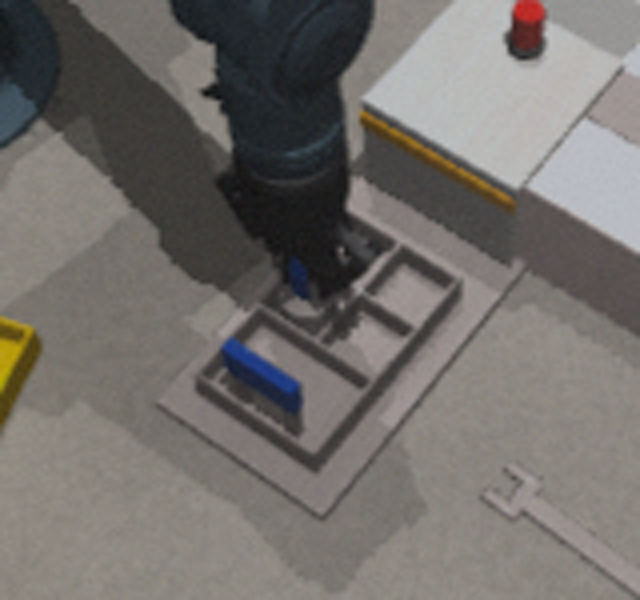

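The canister bottomed at TCP z = 0.135, which is pocket-floor depth. I release it and fetch the second.

Run:
```python
from pick import *
release(); p=sense()["eef_pos"]; movel([p[0],p[1],.24],feed=.2)
go([.40,.25,.32],YAW)
pick(np.array([.5523,-.3706]),(-.0863,-.0278))
release(); p=sense()["eef_pos"]; movel([p[0],p[1],.26],feed=.2)
go([.40,.25,.32],YAW)
s=read_camera("scene"); save(s,"s5.png",(150,100,310,250));t=read_camera("top"); save(t,"t5.png",(80,130,360,280)); st()
for n,c in(("s",s),("t",t)): print(n,[(b[0].tolist(),b[1][4]) for b in blobs(c,"blue",20)],[(b[0].tolist(),b[1][4]) for b in blobs(c,"red",20)])
```

```text
cands [[0.4122, -0.0575, 0.0785], [0.5524, -0.3706, 0.0664]]
t 35.7 [ 0.5526 -0.3707  0.1183] F [-0.1 -0.   1.8] gap 0.273
t 38.9 [ 0.5526 -0.3708  0.1184] F [-0.3  0.2  1.5] gap 0.264
t 39.9 [ 0.5519 -0.3702  0.2388] F [-0.7  0.5 -1.6] gap 0.269
t 42.2 [ 0.4743 -0.0113  0.1659] F [ 0.4 -0.3 -0.7] gap 0.263
contact True
t 43.1 [ 0.4735 -0.0111  0.135 ] F [ 1.   0.4 -0.1] gap 0.271
t 45.7 [0.4003 0.249  0.3192] F [0.2 0.3 1.4] gap 1.006
s [([25.5, 22.6], 146), ([396.1, 186.2], 121), ([251.5, 184.3], 57), ([226.1, 187.8], 68), ([215.3, 212.8], 119), ([351.6, 229.7], 119), ([108.3, 240.3], 139), ([153.3, 299.2], 111)] [([282.0, 124.0], 49)]
t [([236.4, 96.3], 43), ([128.5, 124.8], 94), ([384.0, 210.8], 86), ([238.0, 208.1], 46), ([287.5, 217.5], 88), ([257.0, 227.2], 47), ([370.8, 285.5], 89)] [([166.3, 211.5], 55)]
```

View pics/s5.png

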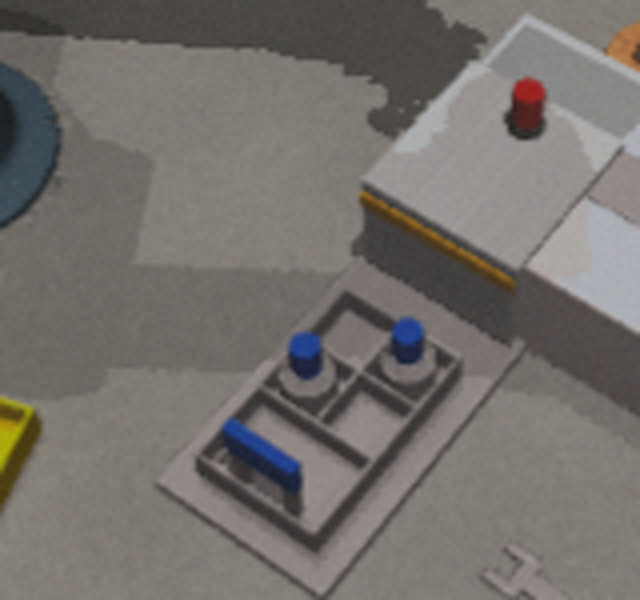

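View pics/t5.png

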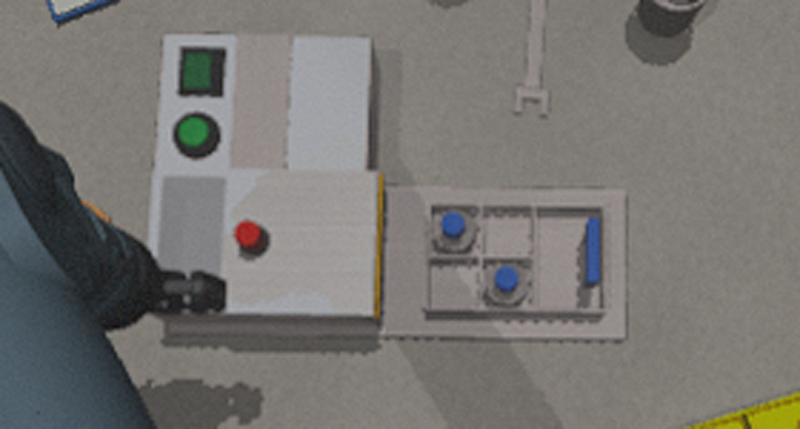

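Both blue canisters stand in diagonal pockets, at enlarged scene (305,370) and (407,355). Now the plunger and cover.

Run:
```python
from h import *
p=w(.105,0)
go([*p,.27],YAW-np.pi/2)
print(movel([*p,.201],feed=.1,contact_N=6)); st()
close_gripper(60); st()
movel([*p,.2155],feed=.04); st()
q=w(.105,-.06); print(movel([*q,.2155],feed=.06,contact_N=20)); st()
q=w(.105,-.1375); print(movel([*q,.2155],feed=.06,contact_N=20)); st(); print(inm(sense()["eef_pos"]))
```

```text
False
t 47.8 [0.4703 0.1823 0.2015] F [-0.1  0.3  0.7] gap 0.996
t 48.4 [0.4712 0.1821 0.2017] F [ 3.5 -1.6  1.8] gap 0.279
t 48.9 [0.4711 0.1821 0.215 ] F [ 7.6 -0.2 -7.9] gap 0.274
False
t 50.1 [0.53   0.1747 0.2159] F [ 1.5  3.5 -8. ] gap 0.274
False
t 51.5 [0.6067 0.1651 0.2158] F [ 0.1  4.  -6.6] gap 0.274
[ 0.10516549 -0.13776485]
```

Run:
```python
from h import *
p=sense()["eef_pos"]; movel([p[0],p[1],.2115],feed=.04); release(); movel([p[0],p[1],.29],feed=.15)
q=w(-.226,-.001)
go([.44,-.05,.30],YAW); go([*q,.22],YAW)
s=read_camera("scene"); save(s,"s6.png",(170,80,370,240)); print([(b[0].tolist(),b[1][4]) for b in blobs(s,"red",20)],[(b[0].tolist(),b[1][4]) for b in blobs(s,"blue",20)])
print(proj(s,[*w(.105,-.137),.165]))
print(movel([*q,.136],feed=.1,contact_N=6)); st()
close_gripper(40); st()
```

```text
[([321.2, 141.9], 46)] [([24.0, 23.8], 183), ([396.1, 185.9], 121), ([251.5, 184.4], 63), ([227.0, 189.1], 43), ([214.9, 213.1], 146), ([351.7, 229.6], 117), ([109.2, 240.6], 147), ([153.0, 298.9], 106)]
[321.03255334 142.64709901]
False
t 55.7 [ 0.43   -0.1465  0.1366] F [ 0.3 -0.5 -0.4] gap 1.0
t 56.4 [ 0.4295 -0.1465  0.1362] F [-1.2  0.8  2.5] gap 0.136
```

View pics/s6.png

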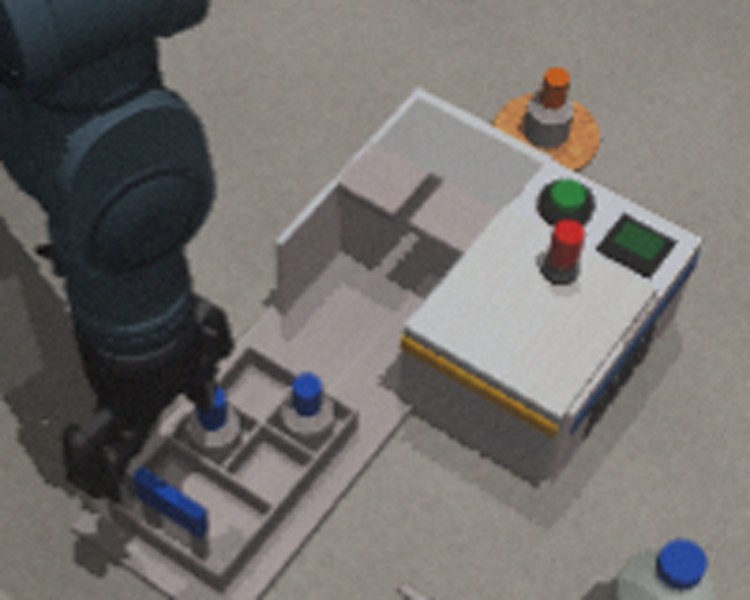

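Run:
```python
from h import *
c=False
for x in (-.12,-.06,0.0):
    c=movel([*w(x,-.0005),.136],feed=.06,contact_N=12); st(); print(c,inm(sense()["eef_pos"]))
    if c: break
s=read_camera("scene"); save(s,"s7.png",(170,80,370,240))
```

```text
t 58.3 [ 0.4424 -0.0408  0.1361] F [-0.5 -3.3  4.6] gap 0.138
False [-0.11972002 -0.0005807 ]Traceback (most recent call last):
  File "<stdin>", line 4, in <module>
cell.Unreachable: the arm cannot follow that straight line within its joint ranges
```

The wrist (joint 6) reached its range limit, so I regrip a half turn round.

Run:
```python
from h import *
print(sense()["q"].round(2))
p=sense()["eef_pos"].copy(); release(); movel([p[0],p[1],.22],feed=.15)
o=[]
for f in (YAW,YAW+np.pi):
    q=solve_ik([*w(-.0,0),.136],down(f)); print(None if q is None else q.round(2)); 
    if q is not None: o.append((abs(q[5]),f))
f=min(o)[1]; r=down(f)
reach([p[0],p[1],.22],r); movel([p[0],p[1],.136],feed=.1,contact_N=6); st(); close_gripper(40); st()
for x in (-.06,0.0):
    c=movel([*w(x,-.0005),.136],feed=.06,contact_N=12); st(); print(c,inm(sense()["eef_pos"]))
    if c: break
s=read_camera("scene"); save(s,"s7.png",(170,80,370,240))
```

```text
[-0.24  0.25 -0.56  0.75  0.    3.03]
[ 0.03  0.29 -0.52  0.77  0.    0.16]
[ 0.03  0.29 -0.52  0.77  0.   -2.98]
t 63.4 [ 0.4428 -0.041   0.1365] F [ 0.7  0.6 -0.1] gap 1.003
t 64.0 [ 0.4425 -0.0409  0.1362] F [0.7 0.1 1.7] gap 0.134
t 65.2 [0.4499 0.0189 0.1362] F [ 0.2 -2.3  5.2] gap 0.133
False [-0.05952027 -0.00058832]
t 66.3 [0.4573 0.0781 0.1362] F [-0.6 -3.6  6.1] gap 0.138
False [ 0.00019698 -0.00050427]
```

View pics/s7.png

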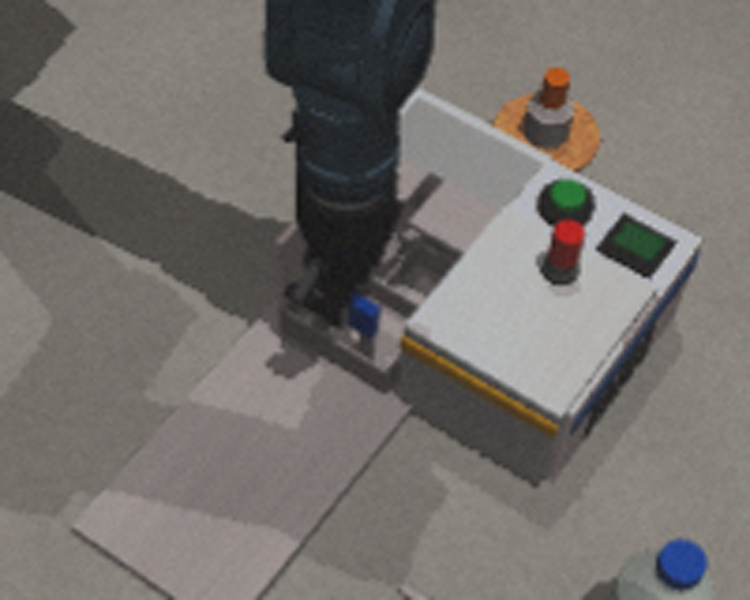

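Run:
```python
from h import *
p=sense()["eef_pos"].copy(); release(); movel([p[0],p[1],.24],feed=.15)
go([*w(-.05,0),.24],YAW-np.pi/2); close_gripper(20); movel([*w(-.05,0),.134],feed=.12,contact_N=6); st()
c=movel([*w(-.024,0),.134],feed=.04,contact_N=12); st()
c=c or movel([*w(.03,0),.134],feed=.03,contact_N=12); st(); print(c,inm(sense()["eef_pos"]))
s=read_camera("scene"); save(s,"s8.png",(170,80,370,240))
```

```text
t 71.0 [0.4511 0.0284 0.1346] F [ 0.1 -0.2 -0.2] gap -0.001
t 71.8 [0.4537 0.0542 0.1339] F [-0.  -0.6 -0.3] gap -0.004
t 73.0 [0.4587 0.0912 0.1338] F [ 0.9 -0.8  0.5] gap 0.0
True [ 0.01333577 -0.00022474]
```

Run:
```python
from h import *
movel([*w(-.02,0),.134],feed=.08); movel([*w(-.02,0),.28],feed=.2); go([.35,-.2,.33],YAW-np.pi/2)
s=read_camera("scene"); save(s,"s9.png",(170,80,370,240)); t=read_camera("top"); save(t,"t9.png",(100,110,320,270))
bs=blobs(s,"blue",20); bt=blobs(t,"blue",20)
for a in bs:
  for b in bt:
    p,e=tri(s,a[0],t,b[0])
    if e<.005 and .07<p[2]<.12 and abs(inm(p)).max()<.2: print(a[0],b[0],p.round(4),inm(p).round(4))
```

```text
[267.7 152.3] [196.8 216. ] [0.4619 0.1094 0.0898] [ 0.0318 -0.0012]
```

View pics/s9.png

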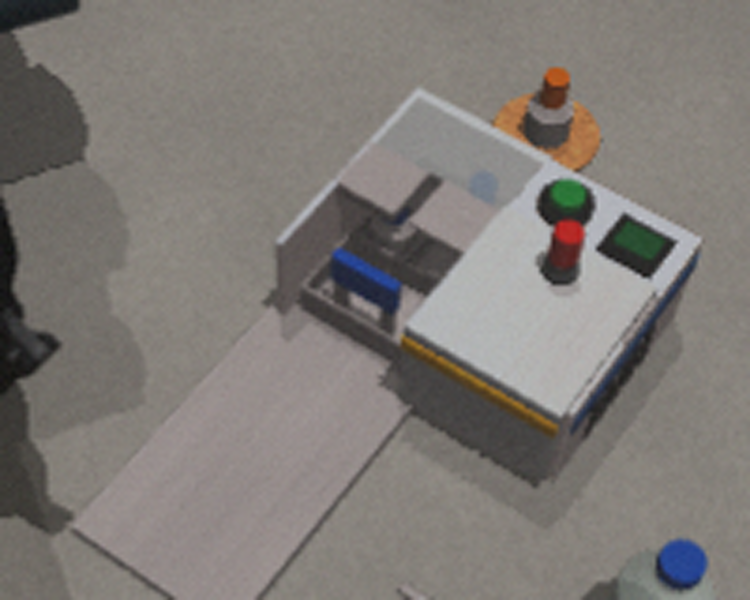

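View pics/t9.png

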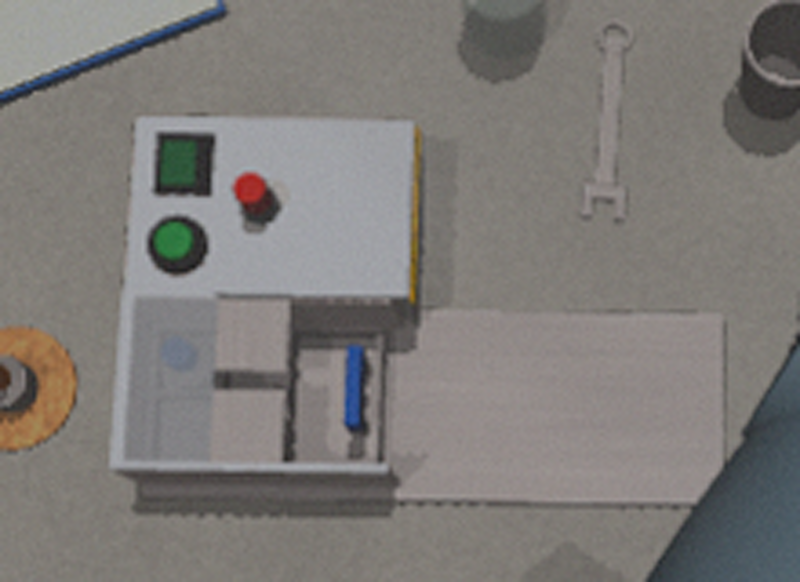

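Run:
```python
from h import *
release()
p=w(.105,-.1372)
go([.45,.1,.33],YAW-np.pi/2); go([*p,.28],YAW-np.pi/2)
print(movel([*p,.2115],feed=.1,contact_N=6)); st()
close_gripper(50); st()
print(movel([*w(.105,-.06),.2115],feed=.06,contact_N=20)); st()
print(movel([*w(.105,-.01),.2115],feed=.06,contact_N=20)); st()
print(movel([*w(.105,.001),.2115],feed=.03,contact_N=15)); st(); print(inm(sense()["eef_pos"]))
release(); dwell(.3); st()
p=sense()["eef_pos"].copy(); movel([p[0],p[1],.29],feed=.15); go([.35,-.2,.33],YAW-np.pi/2)
s=read_camera("scene"); save(s,"s10.png",(170,80,370,240)); t=read_camera("top")
a=blobs(s,"red",20);b=blobs(t,"red",20); print(a,b); p,e=tri(s,a[0][0],t,b[0][0]); print(p,inm(p))
```

```text
False
t 79.3 [0.6063 0.165  0.2125] F [ 0.1  0.7 -0.4] gap 1.0
t 79.8 [0.6063 0.165  0.2119] F [ 0.1 -0.6  2. ] gap 0.28
False
t 81.3 [0.5298 0.1746 0.2118] F [ 2.9 -2.3  3.9] gap 0.276
False
t 82.3 [0.4797 0.1808 0.2117] F [ 1.5 -2.5  6. ] gap 0.279
True
t 82.6 [0.4713 0.1818 0.21  ] F [ 3.8  0.5 -5.7] gap 0.279
[ 0.10479124 -0.00139383]
t 83.5 [0.4726 0.1814 0.2108] F [ 1.4 -0.1  0.3] gap 0.996
[(array([281.8, 122.8]), [279, 120, 7, 7, 38])] [(array([166.2, 211.5]), [163, 208, 8, 8, 55])]
[0.4699809  0.18228718 0.15776393] [ 1.05116852e-01 -6.31428345e-06]
```

View pics/s10.png

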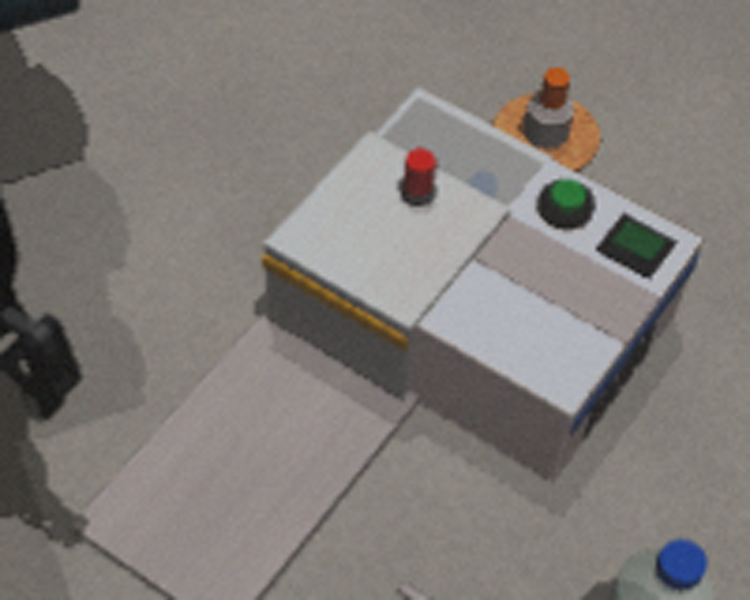

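The knob is back at its initial pixel and height (0.158), so the cover is shut and the pin is in. Now I press start.

Run:
```python
from h import *
p=w(.168,-.105)
go([.45,.05,.33],YAW-np.pi/2); go([*p,.28],YAW-np.pi/2); close_gripper(20)
movel([*p,.215],feed=.12); st()
c=movel([*p,.197],feed=.02,contact_N=14); dwell(.2); print(c); st()
movel([*p,.28],feed=.1); st()
go([.35,-.2,.33],YAW-np.pi/2)
s=read_camera("scene"); save(s,"s11.png",(170,80,370,240)); t=read_camera("top"); save(t,"t11.png",(60,60,440,300))
for k in("red","green"): print(blobs(s,k),blobs(t,k))
a=[b for b in blobs(s,"orange") if b[1][4]<60][0][0];b=[b for b in blobs(t,"orange") if b[1][4]<100][0][0]
print("dry",tri(s,a,t,b),MAT); st()
```

```text
t 89.2 [0.5823 0.2316 0.2155] F [-1.1  0.9  0.2] gap 0.001
True
t 90.2 [0.5822 0.2316 0.2007] F [-1.6 -0.2  5.1] gap -0.001
t 91.1 [0.5816 0.2314 0.279 ] F [ 1.   0.1 -0.5] gap 0.002
[(array([281.9, 122.7]), [279, 120, 7, 7, 37])] [(array([166.3, 211.5]), [163, 208, 8, 8, 56])]
[(array([321.1, 131.2]), [317, 128, 9, 7, 51]), (array([339.5, 144.4]), [335, 142, 10, 5, 13])] [(array([147.3, 175.6]), [143, 171, 10, 10, 81])]
dry (array([0.50732437, 0.39797055, 0.07809742]), np.float64(4.425782821425805e-05)) [0.5064 0.3968]
t 93.0 [ 0.3506 -0.1997  0.3299] F [ 0.2 -0.7 -0. ] gap 0.005
```

View pics/t11.png

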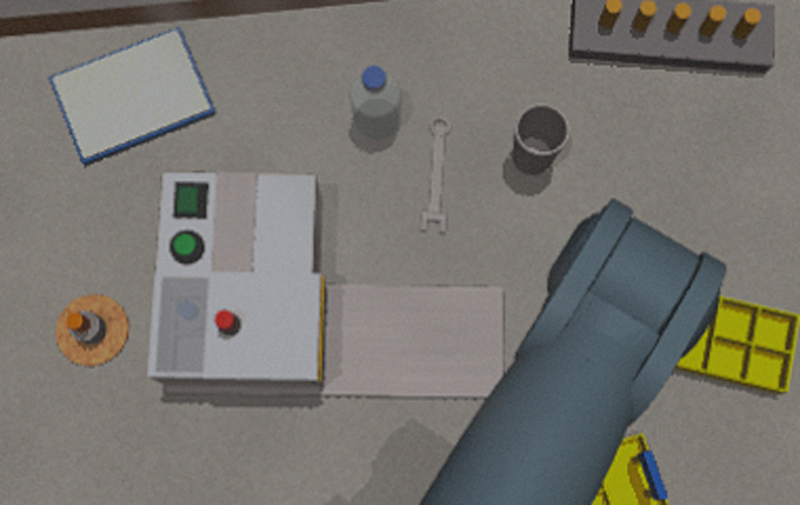

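View pics/s11.png

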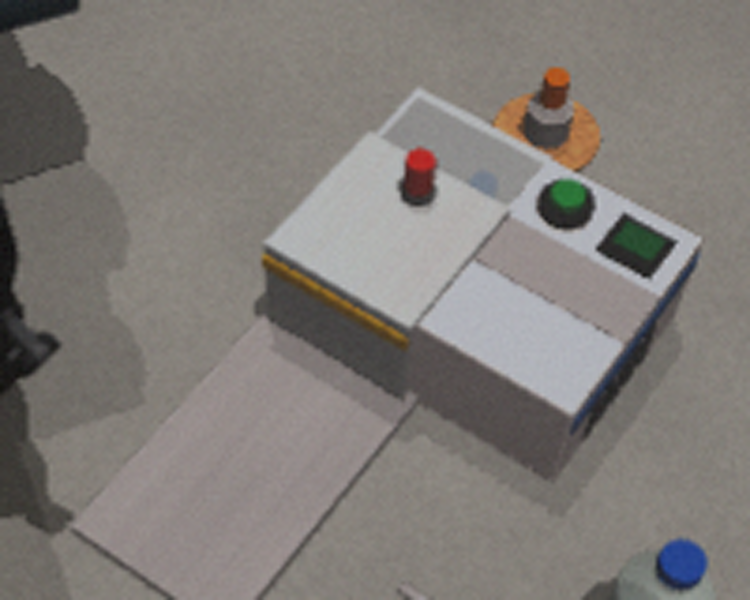

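```bash
python3 -c "
from cell import *
print(hand_in())"
```

```text
the job is handed in; nothing more can be done
None
```

The batch is changed and the job was handed in at about 93 s of the 210 s allowed; `hand_in` gave no verdict.

- **Canisters:** The orange-capped canister stands on the cork mat, about 2 mm from its middle. I found two blue-capped canisters, and each stands in its own pocket, diagonally placed.
- **Tray:** I straightened the tray, unlocked and opened the cover, and slid the tray in. I pushed it until the force rose at the stop. The handle then measured x = 32 mm, y = -1 mm in the mouth frame, against the 31 mm home value.
- **Cover and plunger:** The cover is shut. The knob is back at its starting pixel and height, so the plunger is down.
- **Start button:** I pressed it until the force rose by 14 N, about 6.3 mm of travel, held it 0.2 s, and it sprang back to its original picture position.
- **Beaker, bottle and wrench:** I did not touch them, and they look unmoved in the last pictures.

Three things went other than planned or could only be partly checked:
- Joint 6 reached its range limit partway through the slide, so I let go of the handle and gripped it again a half turn round.
- Lateral tray readings from the two cameras differed by a few millimetres, which caused no trouble.
- With the cover shut, only one blue cap is visible through the chamber's clear panel; I last saw both canisters with the cover open.

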